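# Fold back the wide cover of a two-chamber bath

### The arm

A 7-joint arm with a two-finger parallel gripper is mounted at the origin on the work surface. World frame = base frame: x ahead of the robot, y to its left, z up, the work surface at z = 0. Lengths are in m, angles in rad, forces in N, time in s.
With the tool pointing down it reaches from about 0.425 to 0.875 m from the base axis. Payload 8.4 kg.
Tool frame: the origin (TCP) lies midway between the tips of the shut fingers; the grasp point (between the pads) lies 19 mm behind it; x points along the fingers, y is the direction in which the jaws open and shut, and the axes are right-handed (so a half turn about x gives the same grasp; the last joint's range is limited). The gripper opens to 87 mm and grips with 3 to 60 N. Pads are 19 mm wide; open, the fingers measure 117 mm over their backs; the gripper's body (75 mm by 190 mm) begins 51 mm behind the grasp point.
Start: joints at [1.065, 0.333, 0.04, 1.465, -0.013, 1.343, -0.059], TCP at [0.257, -0.597, 0.223] pointing down, gripper open.
Joint ranges: [-2.58, 2.58], [-0.38, 2.09], [-1.3, 1.39], [0.25, 2.4], [-1.5, 4.64], [0.08, 2.09], [-2.65, 2.65]. Speed limits (rad/s): [2.22, 2.22, 2.79, 2.79, 3.14, 3.14, 3.14].

### API

Orientations are given as a unit quaternion [x, y, z, w].
In Python, from cell import bot gives the robot as it stands. The module is installed in compiled form; this text tells all that it offers.
- The arm moves only by the tool move_arm, never from a script. Its argument "steps" is a list of rows, each a list of 4 numbers: the shift along the world's x, y, z in m, then the turn about the world's z in rad. In form: [[x, y, z, yaw], ...]. A call has 1 to 20 rows; each row is the pose to reach, as a shift and turn from the pose measured when the call began; what a row does not reach only later rows make up. A row lasts 1/10 s, in which the tool goes at most 50 mm and 8.59 degrees, less where a joint would pass 70% of its speed; a pose out of reach is approached as far as the arm can. A call with a gripper value outside its range is refused whole. "grip" is the opening, from -1 (shut) to 1 (fully open), so that 0 is half open, set as the call begins (left out, the last holds). The fingers move at their own pace and stop on an object; the grip force is fixed at half the most. Time passes only in rows, so rows that repeat a pose let the fingers close. It gives the time, the measured TCP pose, the force and the opening at its end, in the units of the state.
- bot.get_state(): the state, without advancing time (a new reading comes with each control period).
- bot.capture(name): name is "scene" or "top" or "wrist"; returns (picture, depth): 480x640x3 uint8, red, green, blue; 480x640 float32, m along the optical axis (not along the pixel's ray), 0 where there is no reading.
- bot.camera_info(name): a dict with "fx", "fy", "cx", "cy" (pixels), "distortion" ([k1, k2, p1, p2, k3] as OpenCV has them; the pictures are not rectified), "world_from_camera" (4x4, takes a point from camera to world coordinates). Camera axes: x right, y down, z forward; pixel columns grow to the right and rows downward; lengths in m; the calibration is good to about 2 mm. A picture is of the moment at which its call begins: read the wrist's pose just before it. camera_info takes no time and is no camera call; for the wrist camera it gives the pose at the moment of the call.
- bot.finish_job(): hands the job in, once; it reports no verdict.
The state is a dict: "t": time; "q": joint angles; "qd": joint speeds; "tau": joint torques, N m; "tcp_pos": TCP position; "tool_rot": TCP orientation; "wrist_force": force on the tool from outside, world axes, zero at the start; "ft_torque": the same for the moment, N m; "finger_gap": finger opening in m.
Only numpy, scipy, OpenCV 4.12 (cv2) and the standard library are available. Lean on these libraries where they do the work, as an engineer would, in place of code of your own. Each camera call takes 0.05 s, during which the arm holds its last target.

### The job

The drained two-chamber bath has to be loaded: fold back the wide one of its two hinged covers. With the fingertips only, push its lifting lip up from below, swing the cover over its hinge spine and press it down until it lies fully flat on the fixed rear half, smoothly, without pinching or gripping it, forcing it or flinging it over. Leave the small cover shut, do not lift or shift anything else, and finish with the hand clear.

Things in the scene. Friction and masses are not known exactly. Their poses are not given: they have to be found in the camera images.
- bath: White two-chamber bath, fixed; origin on the bench under its middle; x along its hinge spine (above this origin) towards the control panel, loading side to -y. Housing: x -160 to 160, y -150 to 150, rim 150 mm high, control box to x 210 (117 mm high). Fixed grey rear halves of the lid cover y 6 to 156 mm, upper face level with the spine, 157 mm above the bench. Chambers dry.
- spine (a point): Point on the hinge line at the middle of the wide cover's length, 157 mm above the bench, fixed. Axes are the bath's: x along the spine towards the small cover, z up. The covers when shut reach from it to -y, the fixed rear half to +y.
- wide_cover_lip (a point): Middle of the lip's outermost edge, lower face when shut, 190 mm from the spine; moves with the cover. Cover: stiff grey plate 6 mm thick, 199 mm along the spine, 158 mm from spine to edge, upper face level with the spine when shut; its lip (64 mm along the spine) juts to 190 mm, 40 mm past the housing, open below to the bench. Ribs 5 mm high on the underside, 15 to 127 mm from the spine.
- wide_cover (a joint): Angle of the wide cover, rad: 0 shut, pi/2 upright, pi (its stop) lying flat on the fixed rear half. May be found slightly ajar. Stiff hinge without spring, about 0.3 N m friction: the cover stays where it is left, also past upright; 2 to 5 N at the lip moves it.
- small_cover (a joint): Angle of the small cover, rad: 0 shut, as it starts. It lies beyond the wide one (3 mm gap), 107 mm along the spine, same width, its lip 40 mm long and centred 156 mm along x from the spine point. Stiff hinge.
- amber_bottle: Bystander: amber glass jar with a black cap and a paper band, 68 mm wide, 125 mm high, standing behind the bath; origin under its centre.
- large_jar: Bystander: large clear jar with a black cap, 104 mm wide, 165 mm high; origin under its centre.
- beaker: Bystander: open glass beaker, 68 mm wide, 85 mm high, behind the bath, nearer the robot; origin under its centre.
- sample_jar: Bystander: small glass jar with a white cap, 44 mm wide, 55 mm high, standing on the bench in front of the small cover's lip; origin under its centre.
- weighing_bottle: Bystander: small white stoppered weighing bottle, 36 mm wide, 48 mm high, standing on the fixed rear half behind the small cover; origin under its centre.
- pliers: Bystander: red-handled pipe wrench lying on the bench, about 215 mm long, 80 mm wide, 22 mm thick; origin on the bench at its pivot, x towards its jaws.
- tube_rack: Bystander: white test-tube rack, 70 x 160 x 73 mm, tube stoppers up to 106 mm high; origin under its centre.

How it is judged:
At the end, for the whole second after the job is handed in: The wide cover lies flat on the fixed rear half (hinge angle over 3.07 rad, within 4 degrees of its stop) and is at rest, the small cover is shut (under 0.06 rad), and every loose thing is within 30 mm of where it stood (value of joint wide_cover above 3.07 rad and velocity of joint wide_cover below 0.05 rad/s and value of joint small_cover below 0.06 rad and distance of each of amber_bottle, large_jar, beaker, sample_jar, weighing_bottle, pliers, tube_rack from where it was at the start of the episode below 0.03 m); the robot touches nothing.
It fails at once if the wide cover was flung or slammed (faster than 2.5 rad/s) (velocity of joint wide_cover above 2.5 rad/s).
It fails at once if the wide cover was pinched or forced on its way over (fingers on it with more than 30 N in all while it is still more than 12 degrees from flat) (contact force between the fingers and wide_cover above 30 N and value of joint wide_cover below 2.93 rad).
It fails at once if the fingers pressed on the bath or its covers with more than 70 N (contact force between the fingers and bath above 70 N).
It fails at once if the small cover was opened (over 0.1 rad) (value of joint small_cover above 0.1 rad).
It fails at once if a loose thing was lifted, carried or pushed (over 30 mm) (distance of any of amber_bottle, large_jar, beaker, sample_jar, weighing_bottle, pliers, tube_rack from where it was at the start of the episode above 0.03 m).
It also fails if it takes over 54 s, if anything falls off the work surface, if the arm or the gripper's body presses on something with over 40 N, if the wrist force passes 120 N, or if a joint passes its speed limit or range.

## Working session

There is one attempt and no reset: what is moved stays moved. The work goes in short steps, Python scripts to look and compute and a tool call to move; the robot and the scene stay as the last step left them, time stands still between calls to the robot, and variables do not carry over. Pictures are saved under pics/ and viewed, and the job is handed in when it is done.

Besides the shell and the picture viewer there is one more tool, called after "Emit:" by a JSON object that holds its "method" and its "body". move_arm: Moves the arm, as the interface text tells. Its arguments: {"type":"object","properties":{"steps":{"type":"array"},"grip":{"type":"number"}},"required":["steps"]}

```bash
mkdir -p pics
cat > h.py <<'E'
import numpy as np, cv2
from cell import bot
def cap(n,f):
    ci=bot.camera_info(n); im,d=bot.capture(n)
    cv2.imwrite(f'pics/{f}.png',im[:,:,::-1]); np.savez(f'pics/{f}.npz',d=d,im=im,T=ci['world_from_camera'],K=[ci['fx'],ci['fy'],ci['cx'],ci['cy']],D=ci['distortion'])
def P(f,u,v,r=1):
    z=np.load(f'pics/{f}.npz');fx,fy,cx,cy=z['K'];K=np.array([[fx,0,cx],[0,fy,cy],[0,0,1]])
    w=z['d'][v-r:v+r+1,u-r:u+r+1];w=w[w>0];d=np.median(w) if len(w) else 0
    n=cv2.undistortPoints(np.array([[[u,v]]],float),K,z['D'])[0,0]
    return (z['T']@np.array([n[0]*d,n[1]*d,d,1]))[:3].round(4)
def cloud(f):
    z=np.load(f'pics/{f}.npz');fx,fy,cx,cy=z['K'];K=np.array([[fx,0,cx],[0,fy,cy],[0,0,1]])
    v,u=np.mgrid[0:480,0:640];n=cv2.undistortPoints(np.stack([u,v],-1).reshape(-1,1,2).astype(float),K,z['D'])[:,0]
    d=z['d'].reshape(-1,1).astype(float)
    p=np.hstack([n*d,d])@z['T'][:3,:3].T+z['T'][:3,3]
    p[d[:,0]<=0]=np.nan
    return p.reshape(480,640,3)
E
python3 - <<'E'
from h import *
for n in ['scene','top','wrist']: cap(n,n+'0'); print(n,np.round(bot.camera_info(n)['world_from_camera'],3).tolist())
print(bot.get_state())
E
```

```text
scene [[0.214, -0.849, 0.483, 0.043], [-0.977, -0.182, 0.112, -0.143], [-0.007, -0.495, -0.869, 1.132], [0.0, 0.0, 0.0, 1.0]]
top [[0.02, -0.995, 0.096, 0.47], [-1.0, -0.02, 0.002, -0.03], [0.0, -0.096, -0.995, 1.436], [0.0, 0.0, 0.0, 1.0]]
wrist [[0.396, -0.89, -0.225, 0.318], [-0.918, -0.385, -0.095, -0.57], [-0.002, 0.245, -0.97, 0.385], [0.0, 0.0, 0.0, 1.0]]
{'t': 0.15, 'q': array([ 1.06482151,  0.33377923,  0.0398654 ,  1.4660834 , -0.01337838,
        1.34326795, -0.05850323]), 'qd': array([ 0.0004206 , -0.00182727,  0.00022117, -0.00280155, -0.0007949 ,
        0.00097106,  0.00195583]), 'tau': array([ 2.38248460e-03, -6.56844378e+01,  1.33710377e+00, -4.04108155e+01,
       -5.95048070e-02,  4.18558263e-02,  3.66743018e-05]), 'tcp_pos': array([ 0.25700576, -0.59663671,  0.2218362 ]), 'tool_rot': array([-0.69240619, -0.1432572 ,  0.69265803, -0.14239343]), 'wrist_force': array([0.6330642 , 0.71270416, 0.13126583]), 'ft_torque': array([-0.00815753, -0.04789029, -0.06177876]), 'finger_gap': 0.08706490347971062}
```

View pics/scene0.png

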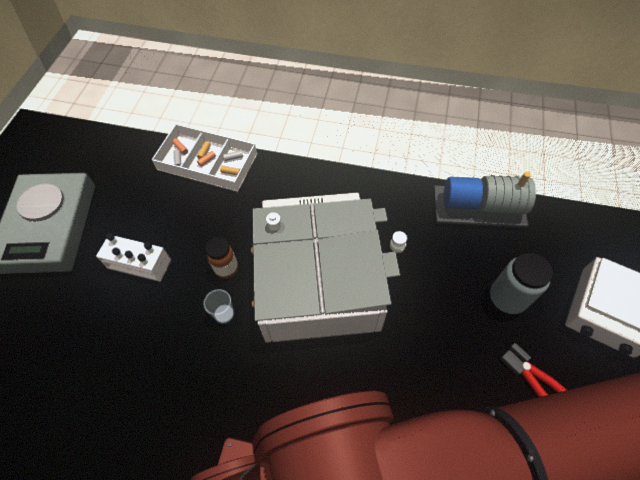

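View pics/top0.png

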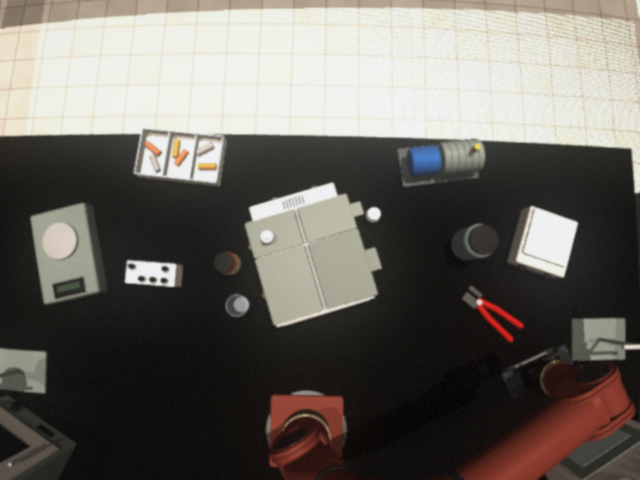

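View pics/wrist0.png

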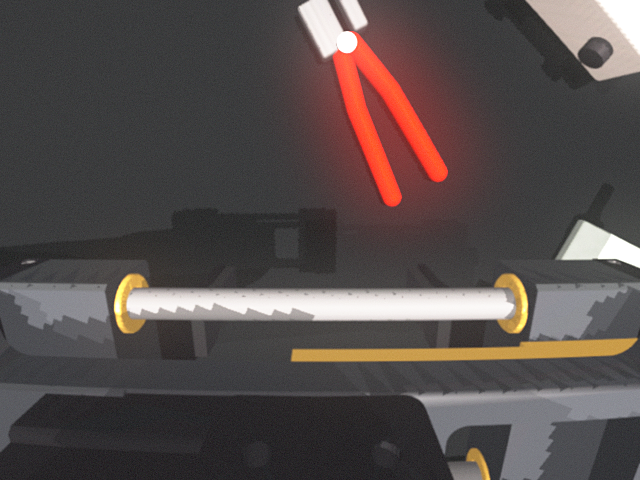

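The top picture shows the bath's spine running from (325,300) up to (290,215). The wide cover's lip is at about (373,260), the small lip at (357,209) and the sample jar at (373,214). The wrist picture shows only the pliers (345,40) and the fingers.

```bash
cat > a.py <<'E'
from h import *
for f in ['top0','scene0']:
    c=cloud(f); 
    im=np.load(f'pics/{f}.npz')['im'].astype(int)
    m=(c[...,2]>0.14)&(c[...,2]<0.2)&(c[...,0]>.3)&(c[...,0]<.85)&(abs(c[...,1])<.35)
    p=c[m]; print(f,len(p))
    g=np.percentile(p[:,2],[5,25,50,75,95]);print(g.round(4))
    np.save(f'pics/{f}_lid.npy',p)
    r=cv2.minAreaRect(p[:,:2].astype(np.float32));print(r, cv2.boxPoints(r).round(3).tolist())
for (u,v) in [(306,245),(374,248),(380,270),(373,260),(357,208),(373,214),(267,237),(325,303),(340,280),(365,245),(365,270),(355,255)]:
    print((u,v),P('top0',u,v))
for (u,v) in [(316,240),(391,256),(397,273),(388,276),(385,254),(379,215)]: print('s',(u,v),P('scene0',u,v))
E
python3 a.py
python3 - <<'E'
import cv2
a=cv2.imread('pics/top0.png')[170:340,230:400];cv2.imwrite('pics/topz.png',cv2.resize(a,None,fx=3.5,fy=3.5,interpolation=cv2.INTER_CUBIC))
a=cv2.imread('pics/scene0.png')[180:350,240:420];cv2.imwrite('pics/scz.png',cv2.resize(a,None,fx=3.5,fy=3.5,interpolation=cv2.INTER_CUBIC))
E
```

```text
top0 11918
[0.1532 0.1568 0.1593 0.1649 0.1784]
((0.5482193231582642, -0.01891942322254181), (0.3241554796695709, 0.3438032567501068), 17.846220016479492) [[0.3409999907016754, 0.0949999988079071], [0.44699999690055847, -0.23199999332427979], [0.7549999952316284, -0.13300000131130219], [0.6499999761581421, 0.1940000057220459]]
scene0 15318
[0.1539 0.1582 0.1601 0.1663 0.1794]
((0.550523042678833, -0.018793731927871704), (0.3247794806957245, 0.3453211188316345), 17.9146785736084) [[0.34299999475479126, 0.09600000083446503], [0.4490000009536743, -0.2329999953508377], [0.7580000162124634, -0.13300000131130219], [0.6520000100135803, 0.19499999284744263]]
(306, 245) [0.5847 0.0097 0.1566]
(374, 248) [ 0.5777 -0.1863  0.1813]
(380, 270) [ 0.5213 -0.2289  0.0027]
(373, 260) [ 0.5431 -0.1835  0.1834]
(357, 208) [ 0.6972 -0.1382  0.1574]
(373, 214) [ 0.697  -0.1979  0.056 ]
(267, 237) [0.6008 0.1188 0.2051]
(325, 303) [ 0.4174 -0.049   0.1584]
(340, 280) [ 0.4845 -0.0909  0.1658]
(365, 245) [ 0.6025 -0.1791  0.0009]
(365, 270) [ 0.5143 -0.1615  0.178 ]
(355, 255) [ 0.5569 -0.1324  0.1756]
s (316, 240) [0.5857 0.0075 0.1597]
s (391, 256) [ 0.5667 -0.1814  0.1839]
s (397, 273) [ 0.5248 -0.2015  0.1841]
s (388, 276) [ 0.5161 -0.1824  0.1773]
s (385, 254) [ 0.5706 -0.1667  0.1811]
s (379, 215) [ 0.6928 -0.135   0.1592]
```

View pics/topz.png

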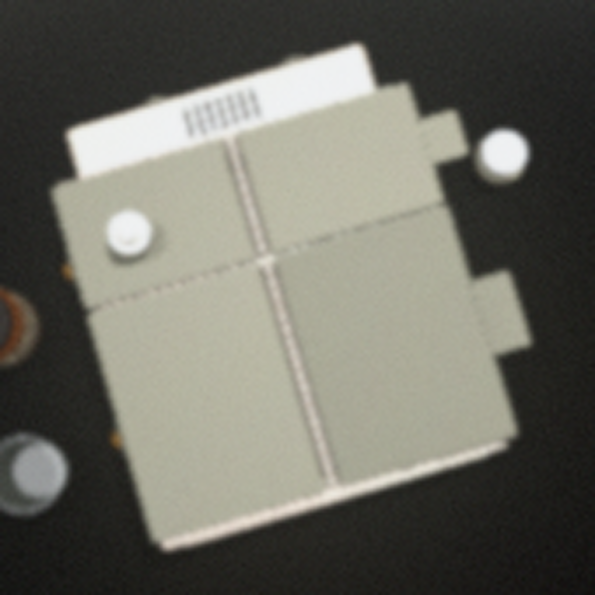

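View pics/scz.png

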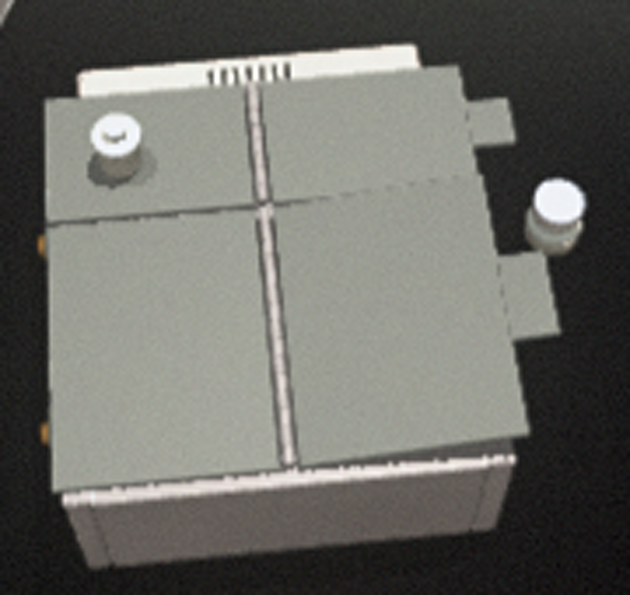

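```bash
cat > b.py <<'E'
from h import *
import scipy.optimize as so
for f in ['top0','scene0']:
    p=np.load(f'pics/{f}_lid.npy')
    # param: bath origin spine-mid, yaw
    yaw=np.deg2rad(17.85)  # edge direction
    ex=np.array([np.cos(yaw),np.sin(yaw)]); ey=np.array([-np.sin(yaw),np.cos(yaw)])
    a=p[:,:2]@ex; b=p[:,:2]@ey
    print(f,'a',np.percentile(a,[.2,1,99,99.8]).round(4),'b',np.percentile(b,[.1,1,99,99.9]).round(4))
    # edges of body: mid x, plate b extents; 
    amin=a.min();
    for lo,hi in [(amin,amin+.03),(amin+.16,amin+.19)]:
        pass
    # histogram of b min vs a 
    for k in np.arange(amin,a.max(),.01):
        s=(a>=k)&(a<k+.01); 
        if s.sum()>20: print(round(k,3),np.percentile(b[s],[0.5,99.5]).round(4), end=' | ')
    print()
    wide=(a<amin+.19)&(b<b.max()-.18)&(b>b.max()-.30)
    A=np.c_[a[wide],b[wide],np.ones(wide.sum())]; s=np.linalg.lstsq(A,p[wide,2],rcond=None)[0]; print('wide plane',s, np.std(A@s-p[wide,2]))
    rear=(a<amin+.19)&(b>b.max()-.14)
    A=np.c_[a[rear],b[rear],np.ones(rear.sum())]; s=np.linalg.lstsq(A,p[rear,2],rcond=None)[0]; print('rear',s)
    print('ex',ex,'ey',ey)
E
python3 b.py
python3 - <<'E'
from scipy.spatial.transform import Rotation as R
print(R.from_quat([-0.69240619, -0.1432572 ,  0.69265803, -0.14239343]).as_matrix().round(3))
E
```

```text
top0 a [0.3557 0.3585 0.6731 0.6767] b [-0.3562 -0.3476 -0.0181 -0.0149]
0.354 [-0.3152 -0.0248] | 0.364 [-0.3235 -0.0164] | 0.374 [-0.3229 -0.0168] | 0.384 [-0.3221 -0.0165] | 0.394 [-0.3239 -0.0166] | 0.404 [-0.3229 -0.017 ] | 0.414 [-0.3226 -0.0159] | 0.424 [-0.3477 -0.0171] | 0.434 [-0.3548 -0.017 ] | 0.444 [-0.355  -0.0165] | 0.454 [-0.3545 -0.0172] | 0.464 [-0.3546 -0.0167] | 0.474 [-0.3544 -0.0174] | 0.484 [-0.3539 -0.0165] | 0.494 [-0.3464 -0.0174] | 0.504 [-0.3224 -0.0167] | 0.514 [-0.3235 -0.0175] | 0.524 [-0.3232 -0.0174] | 0.534 [-0.323  -0.0168] | 0.544 [-0.3226 -0.0166] | 0.554 [-0.3228 -0.0165] | 0.564 [-0.3229 -0.0173] | 0.574 [-0.3235 -0.0159] | 0.584 [-0.3242 -0.017 ] | 0.594 [-0.3549 -0.0172] | 0.604 [-0.3556 -0.0175] | 0.614 [-0.3554 -0.0172] | 0.624 [-0.357  -0.0163] | 0.634 [-0.3539 -0.0168] | 0.644 [-0.324  -0.0155] | 0.654 [-0.3245 -0.017 ] | 0.664 [-0.3239 -0.0158] | 0.674 [-0.3109 -0.0293] | 
wide plane [ 0.0213856  -0.13349672  0.12541922] 0.0043195326930732065
rear [0.00828016 0.00144043 0.15404545]
ex [0.95186226 0.30652608] ey [-0.30652608  0.95186226]
s
[... 469 characters left out ...]
 [-0.3243 -0.0175] | 0.516 [-0.3241 -0.0164] | 0.526 [-0.3231 -0.015 ] | 0.536 [-0.3239 -0.0144] | 0.546 [-0.3248 -0.0151] | 0.556 [-0.323  -0.0164] | 0.566 [-0.2997 -0.0152] | 0.576 [-0.3254 -0.0152] | 0.586 [-0.3258 -0.0177] | 0.596 [-0.3543 -0.0158] | 0.606 [-0.3573 -0.0163] | 0.616 [-0.3569 -0.0164] | 0.626 [-0.358 -0.016] | 0.636 [-0.353  -0.0166] | 0.646 [-0.3248 -0.0166] | 0.656 [-0.326  -0.0167] | 0.666 [-0.3255 -0.0152] | 0.676 [-0.3198 -0.0429] | 
wide plane [ 0.04906241 -0.12372921  0.11554995] 0.005674031585144256
rear [0.01633161 0.00196812 0.15122753]
ex [0.95186226 0.30652608] ey [-0.30652608  0.95186226]
[[-0.001  0.396 -0.918]
 [ 0.001 -0.918 -0.396]
 [-1.    -0.001  0.   ]]
```

The wide cover is ajar by about 0.135 rad, with the lip's top at z ≈ 0.184. The bath is yawed 17.85°, and the lip's edge is near (0.549, -0.200). The tool can only point down. I'll therefore shut the fingers, turn them parallel to the spine, and work the lip's lower edge with the fingertip's face. First I approach the front of the lip.

Emit:
{"method": "move_arm", "body": {"steps": [[0.01,0.01,0.03,0.05],[0.03,0.03,0.03,0.14],[0.05,0.055,0.03,0.23],[0.07,0.08,0.03,0.32],[0.09,0.105,0.03,0.41],[0.11,0.13,0.03,0.5],[0.13,0.155,0.03,0.59],[0.15,0.18,0.03,0.68],[0.17,0.2,0.03,0.77],[0.19,0.225,0.03,0.86],[0.21,0.25,0.03,0.95],[0.23,0.275,0.03,1.04],[0.25,0.295,0.03,1.13],[0.27,0.32,0.03,1.22],[0.285,0.34,0.03,1.31],[0.297,0.35,0.03,1.4],[0.304,0.357,0.03,1.475],[0.304,0.357,0.03,1.475],[0.304,0.357,0.03,1.475]], "grip": -1}}

```text
t: 2.05
tcp_pos: [0.5607, -0.24, 0.2516]
tool_rot: [0.417, 0.571, -0.418, 0.57]
wrist_force: [1.0, -0.4, 0.9]
finger_gap: 0.0003
```

```bash
cat >> h.py <<'E'
from scipy.spatial.transform import Rotation as R
ex=np.array([0.95186,0.30653]); ey=np.array([-0.30653,0.95186])
def st():
    s=bot.get_state();p=s['tcp_pos'];m=R.from_quat(s['tool_rot']).as_matrix();f=s['wrist_force']
    print('t',round(s['t'],2),'tcp',p.round(4),'a,b',(p[:2]@ex).round(4),(p[:2]@ey).round(4),'yaw',np.rad2deg(np.arctan2(m[1,1],m[0,1])).round(2),'toolx',m[:,0].round(3),'F ab z',(f[:2]@ex).round(2),(f[:2]@ey).round(2),f[2].round(2),'gap',round(s['finger_gap'],4))
    print('q',s['q'].round(3))
E
python3 - <<'E'
from h import *
st(); cap('wrist','w1');
E
```

```text
t 2.05 tcp [ 0.5607 -0.24    0.2516] a,b 0.4601 -0.4003 yaw 17.68 toolx [-0.002 -0.    -1.   ] F ab z 0.86 -0.72 0.88 gap 0.0003
q [ 0.651  0.268 -0.392  1.506  0.104  1.39   0.561]
```

View pics/w1.png

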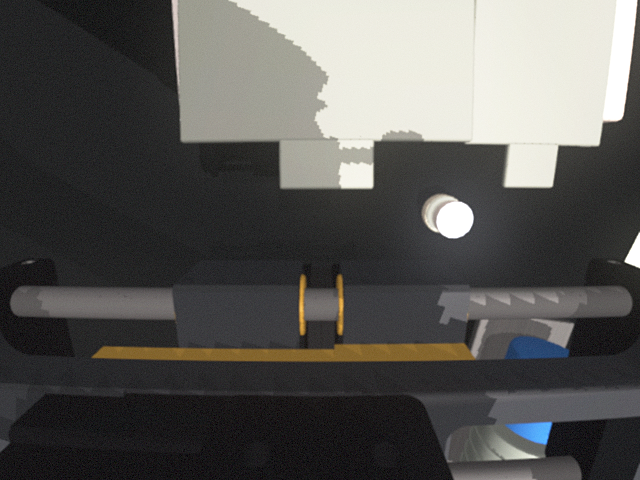

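The wrist picture shows the lip at columns 280–373, rows 140–188, centred ahead of the shut fingers (column 320). I'll check the lip's height and edge from this second view.

Run:
```python
from h import *
for u,v in [(285,184),(326,184),(368,184),(326,165),(326,145),(326,120),(326,60),(326,20),(284,165),(369,165),(530,180),(530,150)]:
    p=P('w1',u,v); print((u,v),p,'ab',(p[:2]@ex).round(4),(p[:2]@ey).round(4))
```

```text
(285, 184) [ 0.5236 -0.2044  0.1828] ab 0.4357 -0.3551
(326, 184) [ 0.5501 -0.1959  0.1827] ab 0.4636 -0.3551
(368, 184) [ 0.5771 -0.1872  0.1834] ab 0.4919 -0.3551
(326, 165) [ 0.5462 -0.1839  0.1815] ab 0.4635 -0.3425
(326, 145) [ 0.5422 -0.1714  0.1792] ab 0.4636 -0.3293
(326, 120) [ 0.5372 -0.1559  0.1776] ab 0.4636 -0.3131
(326, 60) [ 0.5254 -0.1191  0.1724] ab 0.4636 -0.2744
(326, 20) [ 0.5175 -0.0945  0.1682] ab 0.4636 -0.2486
(284, 165) [ 0.5192 -0.1925  0.181 ] ab 0.4352 -0.3424
(369, 165) [ 0.5738 -0.175   0.1815] ab 0.4925 -0.3425
(530, 180) [ 0.6989 -0.1467  0.1573] ab 0.6203 -0.3539
(530, 150) [ 0.6888 -0.1264  0.158 ] ab 0.6169 -0.3315
```

Emit:
{"method": "move_arm", "body": {"steps": [[0,0,-0.02,0.003],[0,0,-0.04,0.003],[0,0,-0.06,0.003],[0,0,-0.08,0.003],[0,0,-0.095,0.003],[0,0,-0.1,0.003],[0,0,-0.1,0.003]]}}

```text
t: 2.8
tcp_pos: [0.56, -0.2407, 0.1513]
tool_rot: [0.416, 0.572, -0.417, 0.571]
wrist_force: [-0.5, -0.4, 0.7]
finger_gap: 0.0003
```

Emit:
{"method": "move_arm", "body": {"steps": [[-0.003,0.01,0,0],[-0.006,0.018,0,0],[-0.008,0.025,0,0],[-0.0085,0.0265,0,0],[-0.0085,0.0265,0,0]]}}

```text
t: 3.3
tcp_pos: [0.5516, -0.2137, 0.1517]
tool_rot: [0.416, 0.572, -0.417, 0.571]
wrist_force: [-0.4, 0.6, -0.2]
finger_gap: 0.0004
```

Run:
```python
from h import *
st(); cap('wrist','w2')
```

```text
t 3.3 tcp [ 0.5516 -0.2137  0.1517] a,b 0.4595 -0.3725 yaw 17.81 toolx [-0.002 -0.001 -1.   ] F ab z -0.23 0.75 -0.25 gap 0.0004
q [ 0.631  0.294 -0.403  1.684  0.124  1.191  0.508]
```

View pics/w2.png

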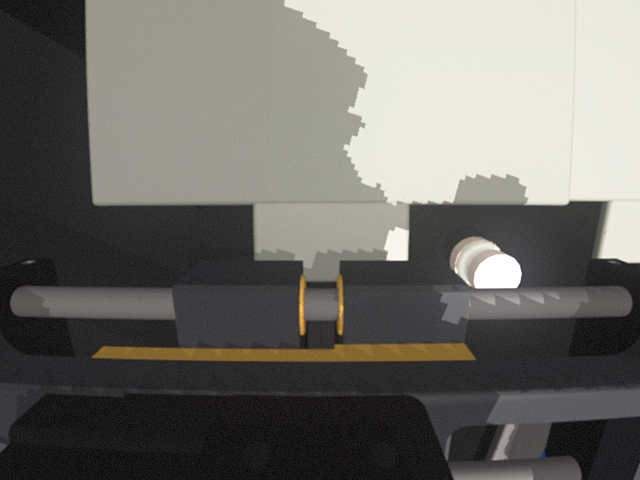

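The lip (255–408, 205–280) lies straight ahead of the fingers. Next I advance gently until they touch.

Emit:
{"method": "move_arm", "body": {"steps": [[-0.0003,0.001,0,0],[-0.0006,0.002,0,0],[-0.0009,0.003,0,0],[-0.0012,0.004,0,0],[-0.0015,0.0048,0,0]]}}

```text
t: 3.85
tcp_pos: [0.5507, -0.2117, 0.1519]
tool_rot: [0.416, 0.57, -0.418, 0.572]
wrist_force: [3.8, -9.2, -1.5]
finger_gap: 0.0005
```

```bash
python3 -c "
from h import *
st()"
```

```text
t 3.85 tcp [ 0.5507 -0.2117  0.1519] a,b 0.4593 -0.3704 yaw 17.67 toolx [-0.    -0.004 -1.   ] F ab z 0.76 -9.95 -1.52 gap 0.0005
q [ 0.629  0.288 -0.404  1.69   0.125  1.187  0.501]
```

```bash
cat >> h.py <<'E'
def tab(t0,ths,off,dz=0):
    e=lambda t:np.array([-190*np.cos(t)-6*np.sin(t),190*np.sin(t)-6*np.cos(t)])
    for t in ths:
        d=e(t)-e(t0); w=ey*(d[0]+off)
        print(round(t,3),(np.r_[w,d[1]+dz]/1000).round(4).tolist())
E
python3 -c "
from h import *
tab(.136,np.r_[.136,.15:.42:.03],3.5,1)"
```

```text
0.136 [-0.0011, 0.0033, 0.001]
0.15 [-0.0012, 0.0036, 0.0036]
0.18 [-0.0014, 0.0043, 0.0093]
0.21 [-0.0017, 0.0052, 0.0149]
0.24 [-0.002, 0.0063, 0.0205]
0.27 [-0.0024, 0.0075, 0.0261]
0.3 [-0.0028, 0.0088, 0.0316]
0.33 [-0.0033, 0.0103, 0.0371]
0.36 [-0.0039, 0.012, 0.0425]
0.39 [-0.0045, 0.0138, 0.0479]
0.42 [-0.0051, 0.0158, 0.0532]
```

Emit:
{"method": "move_arm", "body": {"steps": [[-0.001,0.0033,0,0],[-0.0012,0.0038,0.002,0],[-0.0013,0.004,0.004,0],[-0.0014,0.0044,0.007,0],[-0.0015,0.0046,0.01,0]]}}

```text
t: 4.35
tcp_pos: [0.5502, -0.2104, 0.1628]
tool_rot: [0.417, 0.568, -0.419, 0.573]
wrist_force: [4.9, -9.4, -1.0]
finger_gap: 0.0004
```

```bash
python3 -c "
from h import *
st();cap('wrist','w3')
for u in (280,326,390):
  for v in (255,235,215,190,120,60): p=P('w3',u,v);print(u,v,p,(p[:2]@ey).round(4))
cap('scene','s3')
for (u,v) in [(391,256),(397,273),(388,276),(385,254),(350,270),(330,275)]: p=P('s3',u,v);print('s',(u,v),p,(p[:2]@ey).round(4))
"
```

```text
t 4.35 tcp [ 0.5502 -0.2104  0.1628] a,b 0.4593 -0.3689 yaw 17.53 toolx [ 0.003 -0.007 -1.   ] F ab z 1.82 -10.43 -1.04 gap 0.0004
q [ 0.628  0.275 -0.405  1.684  0.122  1.202  0.499]
280 255 [ 0.5264 -0.1908  0.1921] -0.343
280 235 [ 0.524  -0.1832  0.1902] -0.335
280 215 [ 0.5217 -0.1754  0.189 ] -0.3269
280 190 [ 0.5187 -0.1659  0.1869] -0.3169
280 120 [ 0.5104 -0.1395  0.181 ] -0.2892
280 60 [ 0.5034 -0.117   0.1772] -0.2657
326 255 [ 0.5444 -0.1851  0.1922] -0.3431
326 235 [ 0.542  -0.1774  0.1905] -0.335
326 215 [ 0.5396 -0.1698  0.1889] -0.327
326 190 [ 0.5366 -0.1603  0.1869] -0.3171
326 120 [ 0.5282 -0.134   0.1814] -0.2895
326 60 [ 0.521  -0.1113  0.1766] -0.2656
390 255 [ 0.5695 -0.1771  0.1922] -0.3431
390 235 [ 0.5671 -0.1695  0.1902] -0.3352
390 215 [ 0.5646 -0.1619  0.1886] -0.3272
390 190 [ 0.5612 -0.1524  0.1876] -0.3171
390 120 [ 0.5529 -0.126   0.1813] -0.2894
390 60 [ 0.5457 -0.1034  0.1768] -0.2657
s (391, 256) [ 0.2891 -0.1611  0.6861] -0.242
s (397, 273) [ 0.2679 -0.1703  0.6895] -0.2442
s (388, 276) [ 0.2588 -0.161   0.6963] -0.2326
s (385, 254) [ 0.2896 -0.1541  0.6873] -0.2355
s (350, 270) [ 0.2604 -0.1196  0.6899] -0.1937
s (330, 275) [ 0.4964 -0.0474  0.1637] -0.1973
```

The cover follows without slipping: its slope is now 0.20 rad and the contact force is about 10 N. I continue along the arc.

```bash
python3 -c "
from h import *
tab(.2,np.r_[.22:.72:.03],3,0)"
```

```text
0.22 [-0.0011, 0.0035, 0.0037]
0.25 [-0.0015, 0.0046, 0.0093]
0.28 [-0.0019, 0.0059, 0.0149]
0.31 [-0.0023, 0.0073, 0.0204]
0.34 [-0.0028, 0.0088, 0.0258]
0.37 [-0.0034, 0.0106, 0.0312]
0.4 [-0.004, 0.0124, 0.0366]
0.43 [-0.0047, 0.0145, 0.0419]
0.46 [-0.0054, 0.0166, 0.0471]
0.49 [-0.0061, 0.019, 0.0523]
0.52 [-0.0069, 0.0215, 0.0573]
0.55 [-0.0078, 0.0241, 0.0623]
0.58 [-0.0086, 0.0268, 0.0672]
0.61 [-0.0096, 0.0297, 0.0721]
0.64 [-0.0106, 0.0328, 0.0768]
0.67 [-0.0116, 0.0359, 0.0814]
0.7 [-0.0126, 0.0392, 0.0859]
```

Emit:
{"method": "move_arm", "body": {"steps": [[-0.001,0.003,0.001,0.003],[-0.0012,0.0036,0.004,0.004],[-0.0015,0.0046,0.009,0.004],[-0.0019,0.006,0.015,0.004],[-0.0023,0.0073,0.0205,0.004],[-0.0028,0.009,0.026,0.004],[-0.0034,0.0106,0.031,0.004],[-0.004,0.0125,0.0365,0.004],[-0.0047,0.0145,0.042,0.004]]}}

```text
t: 5.35
tcp_pos: [0.5464, -0.1982, 0.2061]
tool_rot: [0.416, 0.567, -0.419, 0.575]
wrist_force: [5.1, -8.1, 0.4]
finger_gap: 0.0006
```

```bash
cat >> h.py <<'E'
def look(f):
    st();cap('wrist',f);c=cloud(f)
    a=c[...,:2]@ex;b=c[...,:2]@ey
    m=(a>.40)&(a<.52)&(b>-.40)&(b<.05)&(c[...,2]>.158)&(np.arange(480)[:,None]<245)
    A=np.c_[b[m],np.ones(m.sum())]
    if m.sum()<50: print('few');return
    q=np.c_[b[m],c[...,2][m]];mu=np.median(q,0);
    vx,vy,x0,y0=cv2.fitLine(q.astype(np.float32),cv2.DIST_HUBER,0,.001,.001).ravel()
    # angle about hinge
    print('slope th',np.arctan2(-vy,vx).round(3),'hinge-dist',((-.17-x0)*vy-(.157-y0)*vx).round(4),m.sum(),'ang to centroid',np.arctan2(y0-.157,-(x0+.17)).round(3))
E
python3 -c "
from h import *
look('w4')"
```

```text
t 5.35 tcp [ 0.5464 -0.1982  0.2061] a,b 0.4593 -0.3561 yaw 17.65 toolx [ 0.006 -0.01  -1.   ] F ab z 2.37 -9.26 0.42 gap 0.0006
q [ 0.623  0.226 -0.415  1.651  0.104  1.277  0.496]
slope th 0.434 hinge-dist 0.0007 59471 ang to centroid 0.44
```

View pics/w4.png

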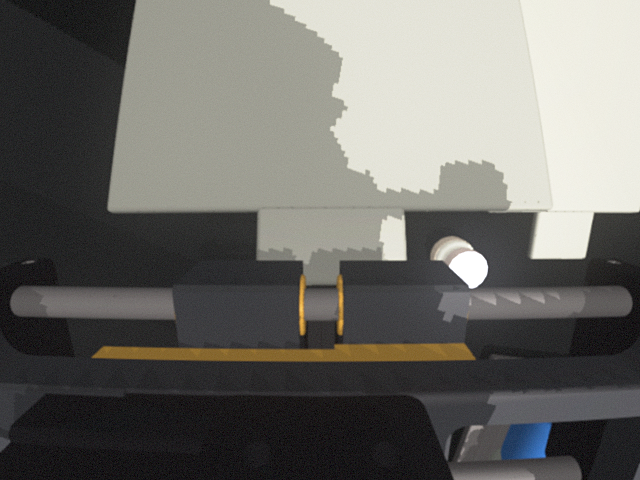

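Hinge angle is 0.434 rad, the force 9 N and nothing slips. I continue.

```bash
python3 -c "
from h import *
tab(.434,np.r_[.45,.48:1.1:.04],3,0)"
```

```text
0.45 [-0.0013, 0.004, 0.0028]
0.48 [-0.002, 0.0063, 0.008]
0.52 [-0.0031, 0.0096, 0.0147]
0.56 [-0.0042, 0.0131, 0.0214]
0.6 [-0.0054, 0.0169, 0.0279]
0.64 [-0.0067, 0.0209, 0.0342]
0.68 [-0.0081, 0.0251, 0.0404]
0.72 [-0.0095, 0.0296, 0.0463]
0.76 [-0.0111, 0.0343, 0.0521]
0.8 [-0.0126, 0.0392, 0.0577]
0.84 [-0.0143, 0.0444, 0.063]
0.88 [-0.016, 0.0497, 0.0682]
0.92 [-0.0178, 0.0552, 0.0731]
0.96 [-0.0196, 0.0609, 0.0778]
1.0 [-0.0215, 0.0668, 0.0822]
1.04 [-0.0235, 0.0729, 0.0864]
1.08 [-0.0255, 0.0791, 0.0903]
```

Emit:
{"method": "move_arm", "body": {"steps": [[-0.0013,0.004,0.002,0],[-0.002,0.0063,0.007,0],[-0.0031,0.0096,0.014,0],[-0.0042,0.0131,0.021,0],[-0.0054,0.017,0.0275,0],[-0.0067,0.021,0.034,0],[-0.008,0.025,0.04,0],[-0.0095,0.0296,0.046,0],[-0.011,0.0343,0.052,0],[-0.0126,0.039,0.0577,0],[-0.0143,0.0444,0.063,0],[-0.016,0.0497,0.068,0],[-0.0178,0.055,0.073,0]]}}

```text
t: 6.7
tcp_pos: [0.5289, -0.1438, 0.2808]
tool_rot: [0.416, 0.566, -0.419, 0.575]
wrist_force: [1.2, -4.5, 1.6]
finger_gap: 0.0005
```

```bash
python3 -c "
from h import *
look('w5')"
```

```text
t 6.7 tcp [ 0.5289 -0.1438  0.2808] a,b 0.4593 -0.299 yaw 17.59 toolx [ 0.008 -0.012 -1.   ] F ab z -0.21 -4.7 1.57 gap 0.0005
q [ 0.589  0.121 -0.45   1.615  0.064  1.408  0.439]
slope th 0.933 hinge-dist 0.0009 38726 ang to centroid 0.942
```

View pics/w5.png

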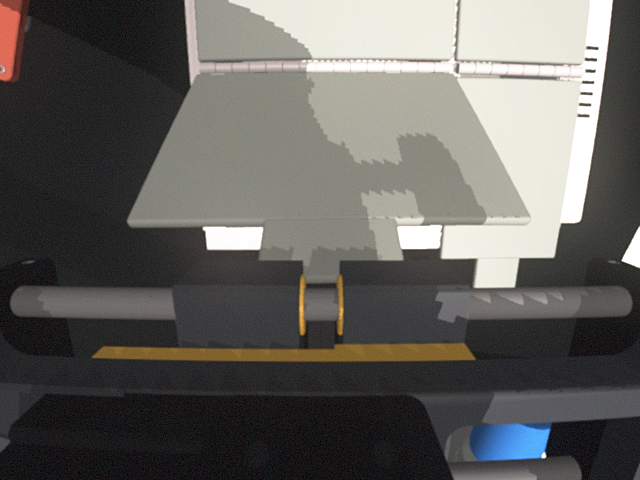

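0.933 rad at 5 N. I continue towards upright.

```bash
python3 -c "
from h import *
tab(.933,np.r_[.95,.98:1.6:.04],2,0)"
```

```text
0.95 [-0.0014, 0.0043, 0.002]
0.98 [-0.0028, 0.0087, 0.0054]
1.02 [-0.0047, 0.0147, 0.0097]
1.06 [-0.0067, 0.0208, 0.0137]
1.1 [-0.0087, 0.0271, 0.0175]
1.14 [-0.0108, 0.0335, 0.0211]
1.18 [-0.0129, 0.04, 0.0243]
1.22 [-0.015, 0.0467, 0.0273]
1.26 [-0.0172, 0.0534, 0.03]
1.3 [-0.0194, 0.0603, 0.0324]
1.34 [-0.0217, 0.0672, 0.0345]
1.38 [-0.0239, 0.0743, 0.0363]
1.42 [-0.0262, 0.0814, 0.0379]
1.46 [-0.0285, 0.0885, 0.0391]
1.5 [-0.0308, 0.0957, 0.04]
1.54 [-0.0331, 0.1029, 0.0406]
1.58 [-0.0355, 0.1101, 0.041]
```

Emit:
{"method": "move_arm", "body": {"steps": [[-0.0014,0.0043,0.002,0],[-0.0028,0.0087,0.0054,0],[-0.0047,0.0147,0.0097,0],[-0.0067,0.0208,0.0137,0],[-0.0087,0.027,0.0175,0],[-0.0108,0.0335,0.021,0],[-0.0129,0.04,0.0243,0],[-0.015,0.0467,0.0273,0],[-0.0172,0.0534,0.03,0],[-0.0194,0.0603,0.0324,0],[-0.0217,0.0672,0.0345,0],[-0.0239,0.0743,0.0363,0],[-0.0262,0.0814,0.038,0]]}}

```text
t: 8.05
tcp_pos: [0.5023, -0.0603, 0.3194]
tool_rot: [0.416, 0.566, -0.419, 0.575]
wrist_force: [-0.1, -0.8, -0.8]
finger_gap: 0.0003
```

```bash
python3 -c "
from h import *
look('w6');cap('scene','s6');cap('top','t6')"
```

```text
t 8.05 tcp [ 0.5023 -0.0603  0.3194] a,b 0.4597 -0.2114 yaw 17.67 toolx [ 0.008 -0.011 -1.   ] F ab z -0.32 -0.69 -0.83 gap 0.0003
q [ 0.529  0.024 -0.51   1.635  0.023  1.478  0.325]
slope th 1.027 hinge-dist 0.0469 20302 ang to centroid 1.859
```

View pics/w6.png

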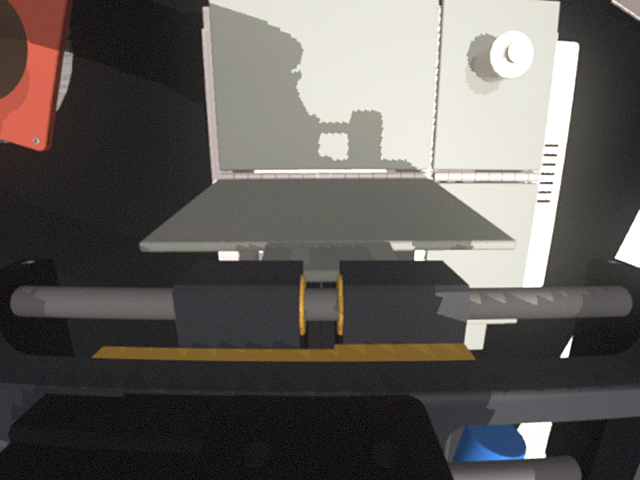

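View pics/s6.png

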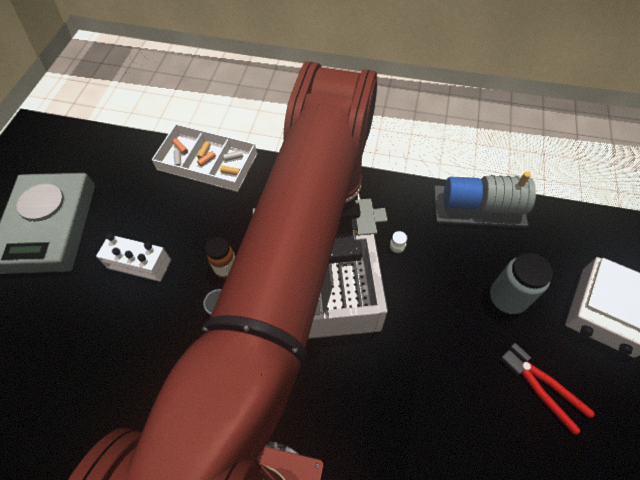

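View pics/t6.png

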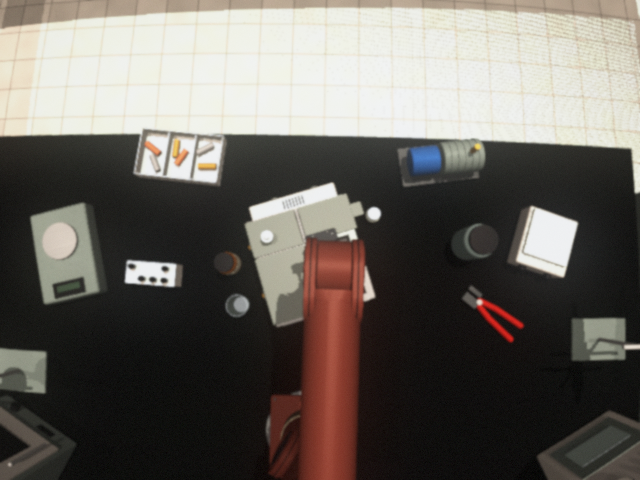

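The small cover is still shut and the bystanders stand where they were. The cover is close to upright, with its lip edge at about (140–515, 245) in the wrist picture. Next I plan the swing past upright, with the fingertip's rear corner bearing on the lip's underside at r ≈ 165 mm.

```bash
cat >> h.py <<'E'
def tab2(ths,off,r=165,h=11,a0=.4597,B=-.170):
    p=bot.get_state()['tcp_pos'];pa,pb=p[:2]@ex,p[:2]@ey
    for t in ths:
        c,s=np.cos(t),np.sin(t)
        if t<np.pi/2: y=-190*c-6*s
        else: y=-r*c-6*s
        z=r*s-6*c
        y+=off*s; z+=off*c
        b=B+(y-h)/1000; zz=.157+z/1000
        w=ey*(b-pb)+ex*(a0-pa)
        print(round(t,3),np.r_[w,zz-p[2]].round(4).tolist())
E
python3 -c "
from h import *
tab2(np.r_[1.44:2.2:.04],2.5)"
```

```text
1.44 [-0.0009, 0.0019, 0.0003]
1.48 [-0.0032, 0.0091, 0.0012]
1.52 [-0.0056, 0.0163, 0.0018]
1.56 [-0.0079, 0.0235, 0.0021]
1.6 [-0.01, 0.0301, 0.0022]
1.64 [-0.012, 0.0364, 0.002]
1.68 [-0.014, 0.0426, 0.0016]
1.72 [-0.016, 0.0489, 0.0009]
1.76 [-0.018, 0.0551, -0.0001]
1.8 [-0.02, 0.0613, -0.0014]
1.84 [-0.022, 0.0674, -0.0028]
1.88 [-0.0239, 0.0734, -0.0046]
1.92 [-0.0259, 0.0794, -0.0066]
1.96 [-0.0278, 0.0853, -0.0088]
2.0 [-0.0297, 0.0912, -0.0113]
2.04 [-0.0315, 0.0969, -0.0141]
2.08 [-0.0333, 0.1025, -0.0171]
2.12 [-0.0351, 0.108, -0.0203]
2.16 [-0.0368, 0.1133, -0.0237]
2.2 [-0.0385, 0.1186, -0.0274]
```

Emit:
{"method": "move_arm", "body": {"steps": [[-0.0009,0.002,0.0003,0],[-0.0032,0.0091,0.0012,0],[-0.0056,0.0163,0.0018,0],[-0.0079,0.0235,0.002,0],[-0.01,0.03,0.002,0],[-0.012,0.0364,0.002,0],[-0.014,0.0426,0.0016,0],[-0.016,0.0489,0.0009,0],[-0.018,0.055,0,0],[-0.02,0.0613,-0.0014,0]]}}

```text
t: 9.2
tcp_pos: [0.4824, 0.0016, 0.3183]
tool_rot: [0.415, 0.566, -0.418, 0.576]
wrist_force: [0.3, -1.6, -0.1]
finger_gap: 0.0007
```

```bash
python3 -c "
from h import *
look('w7');cap('scene','s7')
tab2(np.r_[1.72:2.5:.04],3)"
```

```text
t 9.2 tcp [0.4824 0.0016 0.3183] a,b 0.4597 -0.1464 yaw 17.73 toolx [ 0.008 -0.011 -1.   ] F ab z -0.18 -1.59 -0.06 gap 0.0007
q [ 0.48  -0.028 -0.564  1.682 -0.003  1.475  0.225]
slope th 0.002 hinge-dist 0.0016 6560 ang to centroid 3.13
1.72 [0.0042, -0.0132, 0.0023]
1.76 [0.0022, -0.007, 0.0013]
1.8 [0.0002, -0.0008, 0.0001]
1.84 [-0.0018, 0.0053, -0.0014]
1.88 [-0.0037, 0.0114, -0.0032]
1.92 [-0.0056, 0.0173, -0.0052]
1.96 [-0.0075, 0.0232, -0.0075]
2.0 [-0.0094, 0.0291, -0.01]
2.04 [-0.0113, 0.0348, -0.0128]
2.08 [-0.0131, 0.0404, -0.0157]
2.12 [-0.0148, 0.0458, -0.019]
2.16 [-0.0165, 0.0512, -0.0224]
2.2 [-0.0182, 0.0564, -0.0261]
2.24 [-0.0199, 0.0615, -0.03]
2.28 [-0.0214, 0.0664, -0.0341]
2.32 [-0.023, 0.0712, -0.0384]
2.36 [-0.0245, 0.0758, -0.0429]
2.4 [-0.0259, 0.0802, -0.0476]
2.44 [-0.0272, 0.0844, -0.0525]
2.48 [-0.0285, 0.0885, -0.0575]
```

View pics/w7.png

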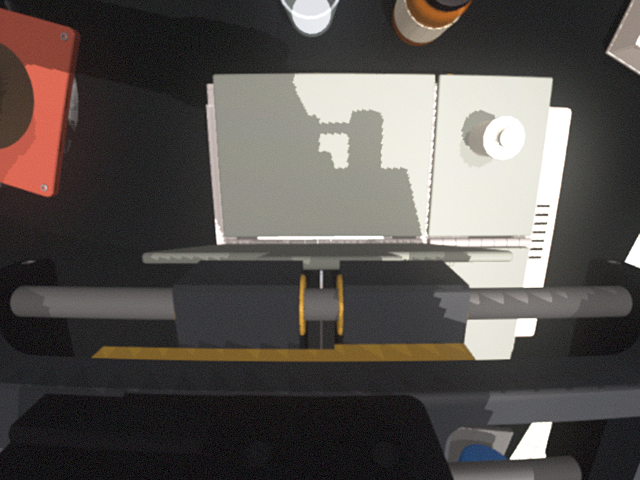

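The cover is now past upright: its edge (145–510, 255) is ahead of the fingers and the rear half is free. I continue over.

Emit:
{"method": "move_arm", "body": {"steps": [[0.0,0.0,0.0,0],[-0.0018,0.0053,-0.0014,0],[-0.0037,0.0114,-0.0032,0],[-0.0056,0.0173,-0.0052,0],[-0.0075,0.0232,-0.0075,0],[-0.0094,0.029,-0.01,0],[-0.0113,0.0348,-0.0128,0],[-0.013,0.0404,-0.0157,0],[-0.0148,0.0458,-0.019,0],[-0.0165,0.0512,-0.0224,0],[-0.0182,0.0564,-0.026,0]]}}

```text
t: 10.4
tcp_pos: [0.4639, 0.0592, 0.2919]
tool_rot: [0.415, 0.567, -0.418, 0.576]
wrist_force: [0.7, -1.2, -0.2]
finger_gap: 0.0002
```

```bash
python3 -c "
from h import *
look('w8');cap('top','t8')
tab2(np.r_[2.12:3.2:.04],3)"
```

```text
t 10.4 tcp [0.4639 0.0592 0.2919] a,b 0.4597 -0.0859 yaw 17.82 toolx [ 0.008 -0.011 -1.   ] F ab z 0.34 -1.33 -0.16 gap 0.0002
q [ 0.429 -0.053 -0.625  1.755 -0.019  1.425  0.118]
slope th 1.522 hinge-dist 0.1204 4579 ang to centroid 2.764
2.12 [0.0039, -0.0115, 0.0076]
2.16 [0.0022, -0.0062, 0.0041]
2.2 [0.0005, -0.001, 0.0004]
2.24 [-0.0011, 0.0041, -0.0035]
2.28 [-0.0027, 0.009, -0.0076]
2.32 [-0.0043, 0.0138, -0.0119]
2.36 [-0.0057, 0.0184, -0.0164]
2.4 [-0.0072, 0.0228, -0.0211]
2.44 [-0.0085, 0.027, -0.026]
2.48 [-0.0098, 0.0311, -0.031]
2.52 [-0.0111, 0.0349, -0.0362]
2.56 [-0.0122, 0.0386, -0.0416]
2.6 [-0.0134, 0.042, -0.0471]
2.64 [-0.0144, 0.0453, -0.0528]
2.68 [-0.0154, 0.0483, -0.0586]
2.72 [-0.0163, 0.0511, -0.0645]
2.76 [-0.0171, 0.0536, -0.0705]
2.8 [-0.0178, 0.0559, -0.0766]
2.84 [-0.0185, 0.058, -0.0829]
2.88 [-0.0191, 0.0599, -0.0892]
2.92 [-0.0196, 0.0615, -0.0956]
2.96 [-0.0201, 0.0629, -0.102]
3.0 [-0.0204, 0.064, -0.1085]
3.04 [-0.0207, 0.0649, -0.115]
3.08 [-0.0209, 0.0655, -0.1216]
3.12 [-0.021, 0.0659, -0.1282]
3.16 [-0.0211, 0.066, -0.1348]
```

View pics/w8.png

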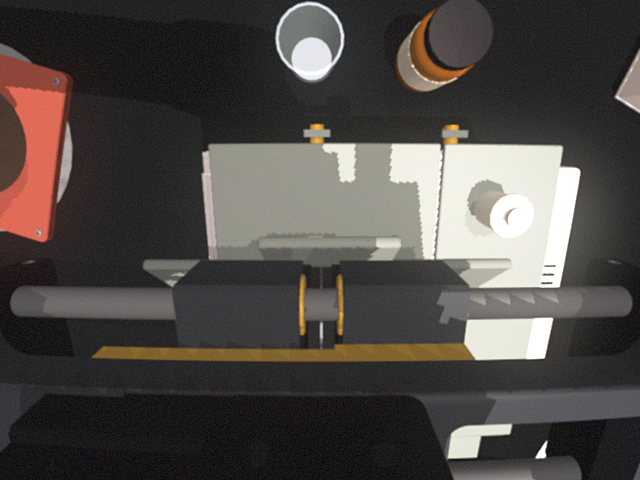

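View pics/t8.png

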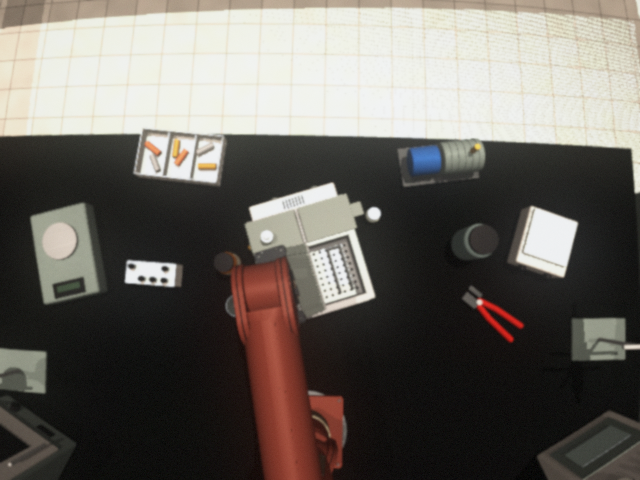

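In the wrist picture the lip (260–400, 242) leans back over the rear half at about 2.2 rad. I continue down.

Emit:
{"method": "move_arm", "body": {"steps": [[0.0005,-0.001,0.0004,0],[-0.0011,0.0041,-0.0035,0],[-0.0027,0.009,-0.0076,0],[-0.0043,0.0138,-0.0119,0],[-0.0057,0.0184,-0.0164,0],[-0.0072,0.0228,-0.021,0],[-0.0085,0.027,-0.026,0],[-0.0098,0.031,-0.031,0],[-0.011,0.035,-0.0362,0],[-0.0122,0.0386,-0.0416,0],[-0.0134,0.042,-0.0471,0],[-0.0144,0.0453,-0.0528,0],[-0.0154,0.0483,-0.0586,0]]}}

```text
t: 11.8
tcp_pos: [0.448, 0.1083, 0.2327]
tool_rot: [0.415, 0.567, -0.418, 0.576]
wrist_force: [-0.1, -0.3, 0.6]
finger_gap: 0.0003
```

```bash
python3 -c "
from h import *
look('w9')
tab2(np.r_[2.6:3.2:.04],2.5)"
```

```text
t 11.8 tcp [0.448  0.1083 0.2327] a,b 0.4597 -0.0343 yaw 17.89 toolx [ 0.008 -0.011 -1.   ] F ab z -0.15 -0.26 0.56 gap 0.0003
q [ 0.377 -0.037 -0.692  1.861 -0.012  1.306  0.   ]
slope th -1.337 hinge-dist -0.1423 3613 ang to centroid 2.699
2.6 [0.0028, -0.0072, 0.0132]
2.64 [0.0017, -0.004, 0.0076]
2.68 [0.0008, -0.0009, 0.0018]
2.72 [-0.0001, 0.0019, -0.0041]
2.76 [-0.001, 0.0044, -0.0101]
2.8 [-0.0017, 0.0068, -0.0162]
2.84 [-0.0024, 0.0089, -0.0225]
2.88 [-0.003, 0.0108, -0.0288]
2.92 [-0.0035, 0.0124, -0.0351]
2.96 [-0.004, 0.0138, -0.0416]
3.0 [-0.0043, 0.0149, -0.0481]
3.04 [-0.0046, 0.0158, -0.0546]
3.08 [-0.0048, 0.0165, -0.0612]
3.12 [-0.005, 0.0169, -0.0678]
3.16 [-0.005, 0.017, -0.0744]
3.2 [-0.005, 0.0169, -0.081]
```

View pics/w9.png

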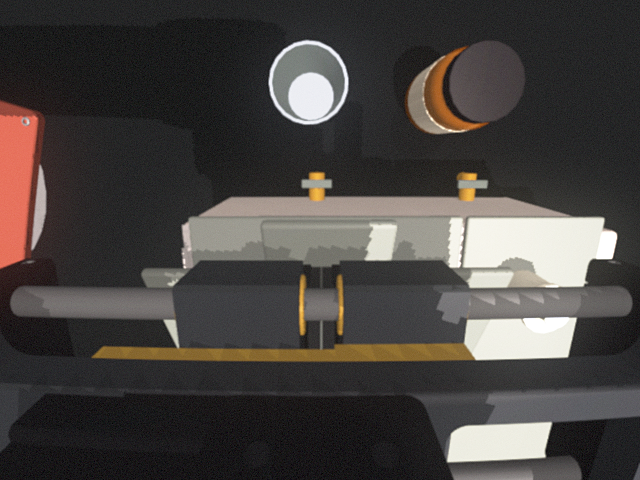

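About 2.68 rad; the lip (262–395, 222–260) is ahead of the fingers. Now the last stretch.

Emit:
{"method": "move_arm", "body": {"steps": [[0.0008,-0.001,0.0018,0],[0,0.002,-0.004,0],[-0.001,0.0044,-0.01,0],[-0.0017,0.0068,-0.0162,0],[-0.0024,0.009,-0.0225,0],[-0.003,0.0108,-0.0285,0],[-0.0035,0.0124,-0.035,0],[-0.004,0.0138,-0.0415,0],[-0.0043,0.015,-0.048,0],[-0.0046,0.0158,-0.0545,0],[-0.0048,0.0165,-0.061,0]]}}

```text
t: 12.95
tcp_pos: [0.4426, 0.1253, 0.1703]
tool_rot: [0.414, 0.568, -0.418, 0.576]
wrist_force: [0.6, -0.5, 0.3]
finger_gap: 0.0002
```

```bash
python3 -c "
from h import *
look('w10')"
```

```text
t 12.95 tcp [0.4426 0.1253 0.1703] a,b 0.4597 -0.0164 yaw 17.92 toolx [ 0.006 -0.011 -1.   ] F ab z 0.41 -0.67 0.35 gap 0.0002
q [ 0.347  0.018 -0.725  1.949  0.026  1.178 -0.075]
slope th 0.011 hinge-dist 0.0158 3855 ang to centroid 3.066
```

View pics/w10.png

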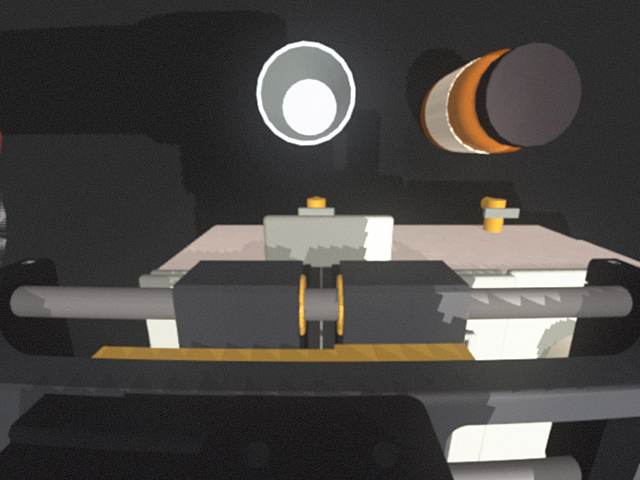

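Nearly flat. Next I press down gently.

Emit:
{"method": "move_arm", "body": {"steps": [[0,0,-0.002,0],[0,0,-0.004,0],[0,0,-0.006,0],[0,0,-0.008,0],[0,0,-0.0095,0],[0,0,-0.0095,0]]}}

```text
t: 13.6
tcp_pos: [0.4423, 0.1253, 0.163]
tool_rot: [0.414, 0.567, -0.418, 0.576]
wrist_force: [-17.5, -4.4, 38.2]
finger_gap: 0.0007
```

```bash
python3 -c "
from h import *
st()"
```

```text
t 13.6 tcp [0.4423 0.1253 0.163 ] a,b 0.4594 -0.0163 yaw 17.91 toolx [ 0.006 -0.012 -1.   ] F ab z -18.04 1.16 38.22 gap 0.0007
q [ 0.344  0.026 -0.727  1.958  0.034  1.164 -0.083]
```

It stops hard at z = 0.163, exactly the flat height, with 38 N on the fingertip. I retract and check.

Emit:
{"method": "move_arm", "body": {"steps": [[0,0,0.003,0],[0,0,0.01,0],[0,0,0.025,0],[0,0,0.045,0],[0,0,0.07,0],[0,0,0.095,0],[0,0,0.12,0],[0,0,0.14,0],[0.005,-0.02,0.155,0],[0.01,-0.045,0.16,0],[0.02,-0.075,0.16,0],[0.03,-0.105,0.16,0],[0.04,-0.135,0.16,0],[0.05,-0.165,0.16,0],[0.06,-0.195,0.16,0],[0.07,-0.22,0.16,0],[0.07,-0.24,0.16,0],[0.07,-0.25,0.16,0],[0.07,-0.25,0.16,0]]}}

```text
t: 15.5
tcp_pos: [0.512, -0.126, 0.3227]
tool_rot: [0.414, 0.567, -0.419, 0.575]
wrist_force: [0.4, 0.6, -0.1]
finger_gap: 0.0003
```

```bash
python3 -c "
from h import *
st()
for n in ['wrist','top','scene']: cap(n,n+'11')
for f in ['wrist11','top11','scene11']:
    c=cloud(f);a=c[...,:2]@ex;b=c[...,:2]@ey
    m=(a>.37)&(a<.54)&(b>-.155)&(b<.025)&(c[...,2]>.15)&(c[...,2]<.2)
    print(f,m.sum())
    if m.sum()>100:
        for lo in np.arange(-.155,.025,.02):
            k=m&(b>=lo)&(b<lo+.02); print(round(lo,3),k.sum(),np.median(c[...,2][k]).round(4) if k.sum() else '')
"
```

```text
t 15.5 tcp [ 0.512  -0.126   0.3227] a,b 0.4488 -0.2768 yaw 17.78 toolx [ 0.005 -0.012 -1.   ] F ab z 0.56 0.42 -0.1 gap 0.0003
q [ 0.576  0.067 -0.449  1.585  0.041  1.489  0.435]
wrist11 16884
-0.155 4669 0.164
-0.135 4846 0.1637
-0.115 4966 0.1637
-0.095 2403 0.1637
-0.075 0 
-0.055 0 
-0.035 0 
-0.015 0 
0.005 0 
top11 3150
-0.155 410 0.1647
-0.135 409 0.1637
-0.115 406 0.1642
-0.095 412 0.1637
-0.075 403 0.1638
-0.055 405 0.1645
-0.035 409 0.1637
-0.015 184 0.1634
0.005 112 0.1637
scene11 762
-0.155 0 
-0.135 0 
-0.115 0 
-0.095 0 
-0.075 12 0.1647
-0.055 119 0.1659
-0.035 245 0.1648
-0.015 237 0.1649
0.005 149 0.1646
```

View pics/wrist11.png

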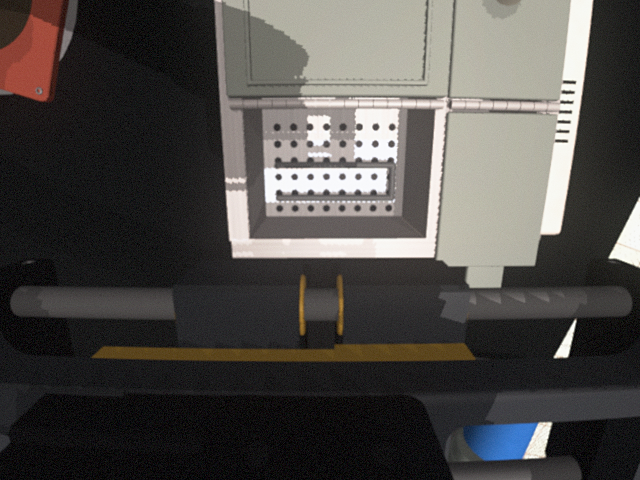

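View pics/top11.png

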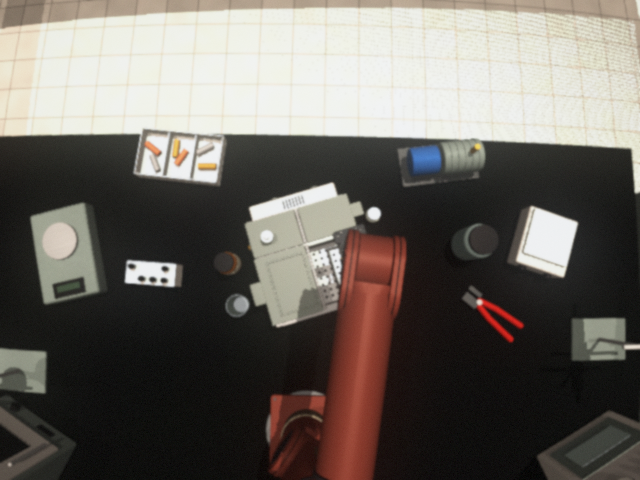

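The wide cover lies level on the rear half. Its surface is at z = 0.164 from the hinge to the edge, with a slope of about 0. The chamber is open, the small cover is shut, and every bystander is at its old pixel. The hand is clear, so I'm handing in.

```bash
python3 -c "
from h import *
print(bot.finish_job());st()"
```

```text
the job is handed in; nothing more can be done
None
the job is handed in; nothing more can be done
```

The wide cover is folded back and lies flat on the fixed rear half; I handed the job in after 15.5 s of robot time, with no verdict reported.

**How it was done:** The interface keeps the tool pointing straight down, so the fingers could not get squarely under the lip. The cover was found ajar by about 0.136 rad. I pressed the side of the shut fingertips against the lip's outer edge and raised it along the hinge arc. At each stop the wrist force was about 10 N or less until the final press. Past upright, the fingertips pushed on what had been the lip's underside. I then pressed the cover to its stop: the fingertips halted at z = 0.163 m with 38 N vertical and 42 N in all. Finally I lifted the hand clear, where the wrist force read about 0 N.

**Last checks:**
- **Wide cover:** The depth readings show its surface level at 0.164 m from the hinge to the far edge. That matches the 0.163 m expected when flat.
- **Small cover:** It looks shut in the last wrist and top pictures. I did not measure its angle at the end.
- **Loose things:** In the top view every loose thing appears where it started. I compared these by eye only.
- **Disagreements:** None of the checks disagreed. The scene camera read about 1 mm higher than the others, within its calibration error.

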